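# Stand a bracket on edge in the scanning clamp

### The job

Get the flat bracket ready for scanning: stand it upright on its straight end on the clamp's bed, centred between the jaws with its flat faces towards them, set it down gently and let go. Then slide the moving jaw up until the bracket is closed in between both jaws, and swing the clamp lever all the way round to lock it. Leave the scanner, the wooden case and the bushing where they are.

Things in the scene. Friction and masses are not known exactly. Their poses are not given: they have to be found in the camera images.
- bracket: Flat aluminium plate 110 x 60 x 16 mm, 240 g, lying flat. One end straight (the foot), the other a half circle, radius 30 mm, with a 28 mm bore; the long sides are parallel for 80 mm from the foot. Both faces alike. Origin at mid length and mid width, on the face that lies down at the start; x points to the round end, y across, z through the thickness. Centre of mass 52 mm from the foot.
- bracket_foot (a point): Centre of the bracket's foot, the straight 60 x 16 mm end edge (mid width, mid thickness); axes as the bracket's.
- fixture: Scanning clamp fixed to the bench: perforated plate 260 x 170 x 15 mm, on it a dark steel bed 50 mm wide, top 35 mm above the bench. Origin at the centre of the plate's underside; x points along the bed to the fixed jaw, y across, z up. The fixed jaw, 50 mm wide, 36 mm long at its foot, has its clamping face at x = 60 mm and rises to 75 mm above the bench.
- seat (a point): Point on the bed's top face, mid width, 8 mm in front of the fixed jaw: where the centre of the foot is when the bracket is clamped against the fixed jaw. Axes as the fixture's.
- jaw (a joint): Position (m) of the moving jaw along the bed: 0 fully open, growing towards the fixed jaw, stop at 0.088. Gap between the jaws = 0.091 minus this with the lever unlocked, so 0.075 closes on the 16 mm bracket. Starts at 0.020 to 0.045. The jaw is a steel carriage 80 mm long, 50 mm wide, top 75 mm above the bench. It slides stiffly (7 N) and stays where left; push its back face.
- jaw_back (a point): Centre of the moving jaw's back face (50 mm wide, 40 mm high, facing away from the fixed jaw), 20 mm above the bed, 55 mm above the bench. Low skirts beside the bed make the jaw 62 mm wide up to 50 mm above the bench. Axes as the fixture's.
- pad: Pressure plate, the front 12 mm of the moving jaw, 50 mm wide, 38 mm high: its front face touches the bracket. The lever's cam drives it forward by 2.5 mm. Origin on its rear face, mid width, at the bed's height; axes as the fixture's.
- lever (a joint): Angle (rad) of the clamp lever about its upright axis: 0 unlocked, 1.571 locked (stop), growing clockwise from above. At 0 the arm points back, away from the fixed jaw, and 30 degrees to the +y side of the fixture; locked it points to the +y side, 60 degrees from the fixture's x. 1 N at the knob turns it, it stays where left; it clamps with up to 7 N, then the jaw gives way. Starts at 0 to 0.12.
- lever_axis (a point): Point on the lever's upright axis at the knob's height, 97 mm above the bench, mid width of the moving jaw, 35 mm ahead of its back face. The hub is 26 mm across and ends 95 mm above the bench.
- lever_knob (a point): Centre of the 20 mm ball knob at the lever's end, 88 mm from the axis, 97 mm above the bench. The arm is a bar 11 mm thick, its middle rising from 86 mm at the hub to 97 mm at the knob; the jaw's top below it is at 75 mm.
- scanner: Bystander: silver hand-held 3D scanner, 200 mm long (its y), 58 mm wide, 36 mm high, three round black windows on top; origin at the centre of its underside.
- gauge_case: Bystander: closed dark wooden gauge case 90 x 150 x 36 mm with brass clasps; origin at the centre of its underside.
- bushing: Bystander: turned steel flanged bushing, 68 mm across, 45 mm high; origin at the centre of its underside.
Not all that is in view belongs to the job. What is meant by the bracket is not orange or red, and is the smaller of those in its own colour.

How it is judged:
By the outcome, as a careful person would: the job done as asked, in the order asked, and still so for the second after the job is handed in, with the robot touching nothing.
It also fails if it takes over 67 s, if anything falls off the work surface, if the arm or the gripper's body presses on something with over 40 N, if the wrist force passes 120 N, or if a joint passes its speed limit or range.

### The arm

A 6-joint arm with a two-finger parallel gripper is mounted at the origin on the work surface. World frame = base frame: x ahead of the robot, y to its left, z up, the work surface at z = 0. Lengths are in m, angles in rad, forces in N, time in s.
With the tool pointing down it reaches from about 0.275 to 0.975 m from the base axis. Payload 8.4 kg.
Tool frame: the origin (TCP) lies midway between the tips of the shut fingers; the grasp point (between the pads) lies 19 mm behind it; z points along the fingers, y is the line along which they close (so a half turn about z gives the same grasp; the last joint's range is limited). The gripper opens to 92 mm and grips with 3 to 60 N. Pads are 20 mm wide; open, the fingers measure 128 mm over their backs; the gripper's body (75 mm by 189 mm) begins 69 mm behind the grasp point.
Start: joints at [-1.207, 0.353, 1.633, -0, 1.155, -0.002], TCP at [0.224, -0.584, 0.215] pointing down, gripper open.
Joint ranges: [-2.63, 2.63], [-0.92, 2.1], [0.06, 2.66], [-1.3, 4.44], [0, 2.69], [-3.02, 3.02]. Speed limits (rad/s): [2.22, 2.22, 2.79, 3.14, 3.14, 3.14].

### API

Orientations are given as [roll, pitch, yaw] about the fixed x, y, z axes, in that order (R = Rz(yaw) Ry(pitch) Rx(roll)).
In Python, from cell import env gives the robot as it stands.
- The arm moves only by the tool jog_arm, never from a script. Its argument "plan" is a list of rows, each a list of 2 entries, a list of its own where there are three numbers: the shift along the tool's x, y, z in m, then the turn, a rotation vector about the tool's x, y, z in rad. A call has 1 to 12 rows; each row shifts and turns the commanded pose from where the row before left it, along the tool's axes as they then stand; what a row does not reach is not made up. A row lasts 1/10 s, in which the tool goes at most 50 mm and 8.59 degrees, less where a joint would pass 70% of its speed; a pose out of reach is approached as far as the arm can. A call with a gripper value outside its range is refused whole. "gripper" is the opening, from 0 (shut) to 1 (fully open), set as the call begins (left out, the last holds). The fingers move at their own pace and stop on an object; "newtons" is the grip in N (left out, the last holds). Time passes only in rows, so rows that do not move let the fingers close. It gives the time, the measured TCP pose, the force, the opening and the grip force at its end, in the units of the state.
- env.sense(): the state, without advancing time (a new reading comes with each control period).
- env.snapshot(name): name is "scene" or "side" or "wrist"; returns the picture (420x560x3 uint8, red, green, blue); there is no depth.
- env.camera_params(name): a dict with "intrinsics" (3x3 intrinsics, pixels), "k1" (the pictures are not rectified: a ray, as slopes to the right and down, at radius r is drawn at 1 + k1 r^2 times it, then the intrinsics apply), "R" (3x3) and "t" (3): a world point X has camera coordinates R X + t; the wrist camera has in their place "T_tool_cam" (4x4, takes a point from camera to tool coordinates, whose origin is the TCP and whose axes are the flange's). Camera axes: x right, y down, z forward; pixel columns grow to the right and rows downward; lengths in m; the calibration is good to about 2 mm. A picture is of the moment at which its call begins: read the wrist's pose just before it. camera_params takes no time and is no camera call.
- env.close_job(): hands the job in; it is judged then, once.
The state is a dict: "clock": time; "joint_positions": joint angles; "qd": joint speeds; "joint_efforts": joint torques, N m; "position": TCP position; "ee_rot": TCP orientation; "contact_force": force on the tool from outside, world axes, zero at the start; "torque": the same for the moment, N m; "width": finger opening in m; "grasp_force": force on a finger pad.
Only numpy, scipy, OpenCV 4.12 (cv2) and the standard library are available. Lean on these libraries where they do the work, as an engineer would, in place of code of your own. Each camera call takes 0.05 s, during which the arm holds its last target. There are 200 camera calls.

## Working session

There is one attempt and no reset: what is moved stays moved. The work goes in short steps, Python scripts to look and compute and a tool call to move; the robot and the scene stay as the last step left them, time stands still between calls to the robot, and variables do not carry over. Pictures are saved under pics/ and viewed, at most 10 in all, crops included, and the job is handed in when it is done.

Besides the shell and the picture viewer there is one more tool, called after "Emit:" by a JSON object that holds its "method" and its "body". jog_arm: Moves the arm, as the interface text tells. Its arguments: {"type":"object","properties":{"plan":{"type":"array"},"gripper":{"type":"number"},"newtons":{"type":"number"}},"required":["plan"]}

```bash
mkdir -p pics; ls; python3 - <<'E'
from cell import env
import cv2,numpy as np
for n in("scene","side"):
    cv2.imwrite(f"pics/{n}0.png",env.snapshot(n)[:,:,::-1]); print(n,env.camera_params(n))
print(env.camera_params("wrist"));print(env.sense())
E
```

```text
pics
scene {'intrinsics': array([[489.32081951,   0.        , 284.33962493],
       [  0.        , 489.32081951, 211.96257539],
       [  0.        ,   0.        ,   1.        ]]), 'k1': 0.04876071726227191, 'R': array([[ 0.06596498,  0.99778047, -0.00909752],
       [ 0.77255443, -0.05684096, -0.63239921],
       [-0.63151269,  0.03468787, -0.77458923]]), 't': array([-0.02181991, -0.38785592,  1.78174126])}
side {'intrinsics': array([[445.6509197 ,   0.        , 277.16144319],
       [  0.        , 445.6509197 , 212.82746657],
       [  0.        ,   0.        ,   1.        ]]), 'k1': -0.03116083391389166, 'R': array([[ 0.99988844, -0.01464345,  0.00294575],
       [-0.00473454, -0.49775656, -0.86730387],
       [ 0.01416659,  0.86719316, -0.49777036]]), 't': array([-0.55865963,  0.068206  ,  1.6077663 ])}
{'intrinsics': array([[297.97395565,   0.        , 279.41424965],
       [  0.        , 297.97395565, 210.16848392],
       [  0.        ,   0.        ,   1.        ]]), 'k1': 0.010740784149166856, 'T_tool_cam': array([[ 1.70048190e-04, -9.68520423e-01, -2.48934051e-01,
         6
[... 286 characters left out ...]
, 'joint_positions': array([-1.20738804e+00,  3.53568660e-01,  1.63404412e+00, -3.95232988e-06,
        1.15518175e+00, -2.41240347e-03]), 'qd': array([ 4.12468925e-05, -1.36682827e-03, -1.03069758e-03,  9.93543562e-04,
        1.87959298e-03, -5.89370784e-05]), 'joint_efforts': array([-4.06848740e-04, -5.94903409e+01, -3.34929693e+01,  6.99704932e-02,
        1.83023885e-02, -2.16347405e-05]), 'position': array([ 0.22341062, -0.58324418,  0.21395184]), 'ee_rot': array([-3.14039078e+00,  7.14532285e-07,  3.65822292e-01]), 'contact_force': array([-0.23020153,  1.40493552, -0.74109371]), 'torque': array([-0.01511556, -0.02375914, -0.00668321]), 'grasp_force': 0.0, 'width': 0.09188007188168872}
```

View pics/scene0.png

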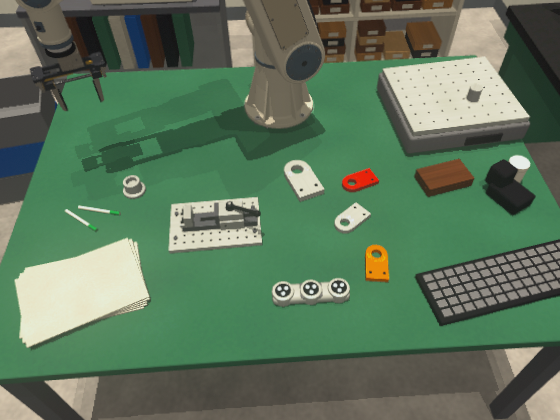

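View pics/side0.png

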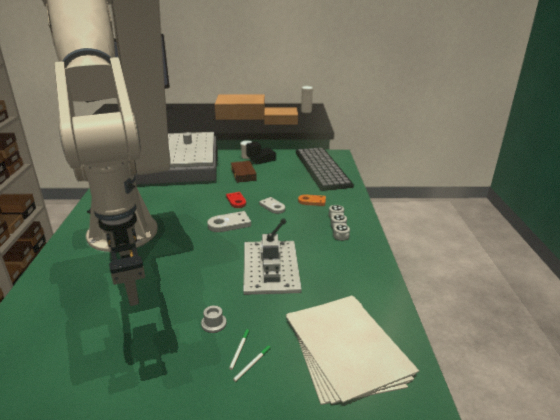

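In the scene view, the flat brackets are: white large (303,179), red (360,180), white small (352,217) and orange (377,263). The one meant is the white small one at (352,217), because it is not red or orange and is the smaller of the white pair. The clamp is at (215,224), and the lever knob seems to be near (257,210). I'll confirm both in an enlarged crop.

```bash
cat > h.py <<'E'
import numpy as np,cv2
from scipy.spatial.transform import Rotation as Ro
from cell import env
def cam(n,s=None):
    c=env.camera_params(n)
    if n!="wrist": return c["intrinsics"],c["k1"],c["R"],c["t"]
    s=s or env.sense(); Rt=Ro.from_euler("xyz",s["ee_rot"]).as_matrix(); T=c["T_tool_cam"]
    Rc=Rt@T[:3,:3]; o=Rt@T[:3,3]+s["position"]
    return c["intrinsics"],c["k1"],Rc.T,-Rc.T@o
def ray(C,uv):
    K,k,R,t=C; p=cv2.undistortPoints(np.float64(uv).reshape(-1,1,2),K,np.array([k,0,0,0.]))[:,0]
    d=np.c_[p,np.ones(len(p))]@R; return -R.T@t,d
def plane(C,uv,z):
    o,d=ray(C,uv); return o+d*((z-o[2])/d[:,2])[:,None]
def proj(C,X):
    K,k,R,t=C; return cv2.projectPoints(np.float64(X).reshape(-1,1,3),cv2.Rodrigues(R)[0],t,K,np.array([k,0,0,0.]))[0][:,0]
def tri(C1,p1,C2,p2):
    o1,d1=ray(C1,[p1]);o2,d2=ray(C2,[p2]);A=np.stack([d1[0],-d2[0]],1);s=np.linalg.lstsq(A,o2-o1,rcond=None)[0]
    a,b=o1+s[0]*d1[0],o2+s[1]*d2[0];return (a+b)/2,np.linalg.norm(a-b)
E
python3 - <<'E'
import cv2,numpy as np
from h import *
im=cv2.imread("pics/scene0.png"); si=cv2.imread("pics/side0.png")
a=cv2.resize(im[150:290,160:420],None,fx=3,fy=3,interpolation=cv2.INTER_CUBIC); cv2.imwrite("pics/c1.png",a)
hsv=cv2.cvtColor(im,cv2.COLOR_BGR2HSV)
m=((hsv[...,1]<70)&(hsv[...,2]>100)).astype(np.uint8)
n,l,st,ce=cv2.connectedComponentsWithStats(m)
C=cam("scene")
for i in range(1,n):
    if st[i,4]>150 and 140<ce[i][1]<330:
        c=max(cv2.findContours((l==i).astype(np.uint8),0,1)[0],key=cv2.contourArea)
        P=plane(C,c[:,0].astype(float),0.016)[:,:2].astype(np.float32)
        print(ce[i].round(),st[i,4],cv2.minAreaRect(P))
E
```

```text
[520. 165.] 345 ((0.3833366632461548, 0.7262415289878845), (0.06412491202354431, 0.11556881666183472), 49.06769943237305)
[303. 180.] 1016 ((0.3813607096672058, 0.050357915461063385), (0.1717395782470703, 0.09289185702800751), 19.018705368041992)
[133. 186.] 307 ((0.37705081701278687, -0.46722474694252014), (0.10123777389526367, 0.06593086570501328), 7.895604133605957)
[212. 226.] 3614 ((0.541990339756012, -0.21610185503959656), (0.1822969764471054, 0.26186421513557434), 2.1385412216186523)
[  8. 224.] 739 ((0.5230191946029663, -0.788398265838623), (0.22252073884010315, 0.06299760192632675), 16.155759811401367)
[351. 218.] 638 ((0.5515303015708923, 0.17762842774391174), (0.06825778633356094, 0.11938174068927765), 37.73432159423828)
[ 80. 290.] 9263 ((0.728923499584198, -0.5569186210632324), (0.2421744465827942, 0.32003462314605713), 17.68939971923828)
[310. 292.] 1357 ((0.784805417060852, 0.03906165808439255), (0.202946737408638, 0.07390163093805313), 88.6175308227539)
```

View pics/c1.png

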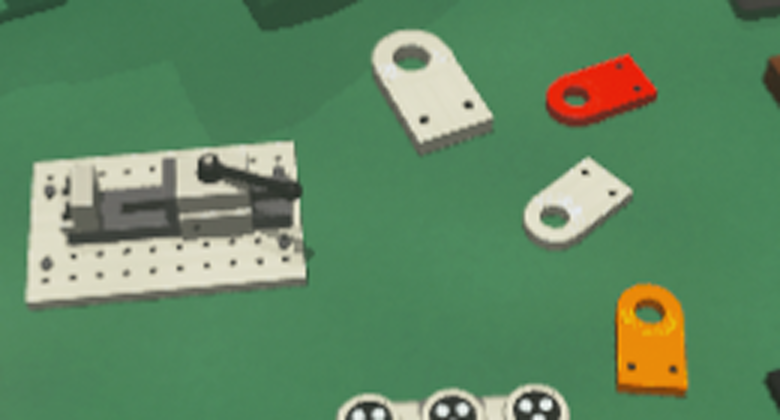

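The crop confirms it: the small white bracket is at crop (577,200), with its two-hole foot at upper right (607,178) and its bore at lower left (553,217). The clamp's fixed jaw is on the left (85,195), and the hub (207,165) and lever knob (292,188) are on the right, so fixture x points to about world −y. I'll get closer views with the wrist camera, starting with the fixture.

Emit:
{"method": "jog_arm", "body": {"plan": [[[0,0,-0.02],[0,0,-0.12]],[[0,0,-0.02],[0,0,-0.12]],[[0,0,-0.03],[0,0,-0.12]],[[0,0,0],[0,0,-0.12]],[[0,0,0],[0,0,-0.12]],[[0,0,0],[0,0,-0.12]],[[0,0,0],[0,0,-0.12]],[[0,0,0],[0,0,-0.12]],[[0,0,0],[0,0,-0.12]],[[0,0,0],[0,0,-0.12]]]}}

```text
clock: 1.1
position: [0.2235, -0.5834, 0.2841]
ee_rot: [-3.141, -0.001, 1.571]
contact_force: [0.3, 0.1, -0.0]
width: 0.0918
grasp_force: 0.0
```

Emit:
{"method": "jog_arm", "body": {"plan": [[[0.03,0.03,0],[0,0,0]],[[0.03,0.03,0],[0,0,0]],[[0.03,0.03,0],[0,0,0]],[[0.03,0.03,0],[0,0,0]],[[0.03,0.03,0],[0,0,0]],[[0.03,0.03,0],[0,0,0]],[[0.03,0.03,0],[0,0,0]],[[0.03,0.03,0],[0,0,0]],[[0.03,0.03,0],[0,0,0]],[[0.03,0.04,0],[0,0,0]],[[0,0,0],[0,0,0]],[[0,0,0],[0,0,0]]]}}

```text
clock: 2.3
position: [0.5353, -0.2844, 0.2839]
ee_rot: [-3.14, -0.0, 1.568]
contact_force: [-0.6, 0.3, 0.0]
width: 0.0919
grasp_force: 0.0
```

```bash
python3 - <<'E'
from h import *
import pickle
s=env.sense(); im=env.snapshot("wrist")[:,:,::-1]; cv2.imwrite("pics/w1.png",im); pickle.dump(s,open("w1.pkl","wb"))
print(s)
E
```

```text
{'clock': 2.3, 'joint_positions': array([-4.90597698e-01,  2.67480274e-01,  1.59584330e+00, -3.46344394e-04,
        1.27947431e+00, -4.87900399e-01]), 'qd': array([-0.03862121, -0.01142279,  0.01393418, -0.00691764,  0.00029652,
       -0.00666187]), 'joint_efforts': array([ 2.03162067e+00, -5.50055015e+01, -3.62602901e+01,  2.84903124e-01,
       -4.21970745e-02,  1.47303385e-01]), 'position': array([ 0.53530452, -0.28437079,  0.283943  ]), 'ee_rot': array([-3.14037258e+00, -2.72048844e-04,  1.56819854e+00]), 'contact_force': array([-0.61939206,  0.26335472,  0.01025425]), 'torque': array([-0.05825762, -0.03520325,  0.01741032]), 'grasp_force': 0.0, 'width': 0.09190302435059264}
```

View pics/w1.png

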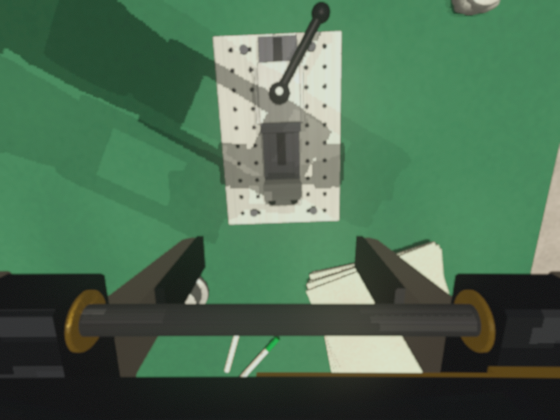

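The wrist view shows the plate with corners near (214,37), (341,31), (340,221) and (229,224), the hub at (279,92) and the knob at (321,12). The dark bed lies between the pad edge (row ~124) and the fixed jaw face (row ~180).

```bash
python3 - <<'E'
from h import *
import pickle
s=pickle.load(open("w1.pkl","rb")); C=cam("wrist",s); im=cv2.imread("pics/w1.png")
hsv=cv2.cvtColor(im,cv2.COLOR_BGR2HSV); m=((hsv[...,1]<75)&(hsv[...,2]>95)).astype(np.uint8); m[232:]=0;m[:,:200]=0;m[:,400:]=0
n,l,st,ce=cv2.connectedComponentsWithStats(m); i=1+st[1:,4].argmax()
c=max(cv2.findContours((l==i).astype(np.uint8),0,1)[0],key=cv2.contourArea)
h=cv2.convexHull(c); q=cv2.approxPolyDP(h,8,True)[:,0]; print(q.tolist())
P=plane(C,cv2.convexHull(c)[:,0]+0.,.015)[:,:2].astype(np.float32); print("plate",cv2.minAreaRect(P)); print(plane(C,q+0.,.015).round(4).tolist())
g=cv2.cvtColor(im,cv2.COLOR_BGR2GRAY); d=cv2.createCLAHE().apply(g)
hub=plane(C,[[279.5,92]],.095)[0]; kn=plane(C,[[321,12]],.097)[0]
print("hub",hub,"knob",kn,"r",np.linalg.norm((kn-hub)[:2]))
cv2.imwrite("pics/w1c.png",cv2.resize(im[0:235,205:350],None,fx=2.5,fy=2.5,interpolation=cv2.INTER_CUBIC))
# cross-check in scene cam
a=proj(cam("scene"),[hub,kn]); print("expected in scene",a.round(1))
for r in range(116,215,2): print(r,g[r,270:294:6].tolist(),end=" ")
E
```

```text
[[341, 30], [339, 220], [228, 224], [212, 37]]
plate ((0.5354112982749939, -0.21764692664146423), (0.17364054918289185, 0.2627186179161072), 2.1064746379852295)
[[0.6154, -0.084, 0.015], [0.6253, -0.3439, 0.015], [0.4546, -0.35, 0.015], [0.4454, -0.0917, 0.015]]
hub [ 0.53458362 -0.16989661  0.095     ] knob [ 0.57851068 -0.09162473  0.097     ] r 0.08975564207149891
expected in scene [[228.  202.9]
 [256.6 213. ]]
116 [142, 143, 144, 147] 118 [143, 143, 144, 150] 120 [140, 141, 140, 143] 122 [112, 111, 102, 100] 124 [82, 83, 83, 90] 126 [82, 83, 82, 90] 128 [80, 80, 82, 88] 130 [80, 81, 84, 89] 132 [76, 74, 70, 80] 134 [78, 69, 60, 86] 136 [79, 69, 60, 88] 138 [78, 71, 59, 88] 140 [78, 72, 59, 88] 142 [78, 71, 62, 86] 144 [78, 73, 62, 87] 146 [77, 73, 62, 86] 148 [77, 73, 61, 86] 150 [77, 73, 60, 86] 152 [76, 74, 60, 85] 154 [76, 77, 60, 85] 156 [75, 81, 61, 86] 158 [76, 80, 59, 86] 160 [76, 80, 58, 84] 162 [76, 76, 56, 79] 164 [76, 76, 61, 78] 166 [76, 77, 75, 78] 168 [75, 77, 76, 78] 170 [75, 77, 77, 78] 172 [72, 73, 72, 74] 174 [65, 67, 67, 67] 176 [66, 67, 65, 67] 178 [68, 71, 72, 75] 180 [85, 87, 89, 89] 182 [90, 92, 92, 91] 184 [97, 99, 102, 102] 186 [106, 106, 106, 105] 188 [105, 104, 104, 104] 190 [106, 103, 103, 104] 192 [127, 104, 105, 105] 194 [129, 103, 104, 105] 196 [130, 104, 105, 105] 198 [131, 105, 106, 106] 200 [112, 103, 107, 105] 202 [61, 100, 107, 107] 204 [99, 113, 121, 128] 206 [178, 179, 185, 197] 208 [203, 206, 203, 205] 210 [203, 206, 202, 205] 212 [209, 212, 203, 206] 214 [217, 219, 215, 217]
```

View pics/w1c.png

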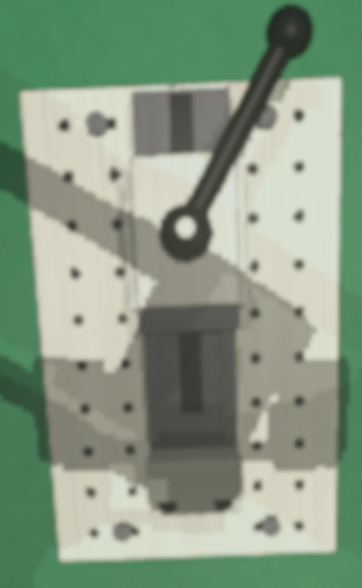

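The plate measures 263 x 174 mm and the lever arm 90 mm, both consistent with the description. Fixture centre is (0.535, −0.218), its x axis has azimuth −87.9°, and the hub at fixture x ≈ −48 gives jaw ≈ 0.028 and a gap of ≈ 63 mm. Next is the bracket.

Emit:
{"method": "jog_arm", "body": {"plan": [[[0.041,0.006,0.004],[0,0,0]],[[0.041,0.006,0.004],[0,0,0]],[[0.041,0.006,0.004],[0,0,0]],[[0.041,0.006,0.004],[0,0,0]],[[0.041,0.006,0.004],[0,0,0]],[[0.041,0.006,0.004],[0,0,0]],[[0.041,0.006,0.004],[0,0,0]],[[0.041,0.006,0.004],[0,0,0]],[[0.041,0.006,0.004],[0,0,0]],[[0.041,0.006,0.004],[0,0,0]],[[0,0,0],[0,0,-0.13]],[[0,0,0],[0,0,-0.13]]]}}

```text
clock: 3.55
position: [0.5967, 0.124, 0.2442]
ee_rot: [-3.141, 0.0, 1.831]
contact_force: [-0.4, -0.6, -0.3]
width: 0.0918
grasp_force: 0.0
```

Emit:
{"method": "jog_arm", "body": {"plan": [[[0,0,0],[0,0,-0.13]],[[0,0,0],[0,0,-0.13]],[[0,0,0],[0,0,-0.13]],[[0,0,0],[0,0,0]],[[0,0,0],[0,0,0]]]}}

```text
clock: 4.05
position: [0.597, 0.1232, 0.2446]
ee_rot: [-3.141, 0.0, 2.21]
contact_force: [-0.7, 0.1, -0.2]
width: 0.092
grasp_force: 0.0
```

```bash
python3 - <<'E'
from h import *
import pickle
s=env.sense(); im=env.snapshot("wrist")[:,:,::-1].copy(); cv2.imwrite("pics/w2.png",im); pickle.dump(s,open("w2.pkl","wb"))
C=cam("wrist",s); print(s["position"],s["ee_rot"],s["joint_positions"].round(3),proj(C,[[.5515,.178,.016]]))
hsv=cv2.cvtColor(im,cv2.COLOR_BGR2HSV); m=((hsv[...,1]<75)&(hsv[...,2]>95)).astype(np.uint8)
n,l,st,ce=cv2.connectedComponentsWithStats(m); p=proj(C,[[.5515,.178,.016]])[0]
i=min([i for i in range(1,n) if st[i,4]>800],key=lambda i:np.linalg.norm(ce[i]-p)); print(ce[i],st[i])
c=max(cv2.findContours((l==i).astype(np.uint8),0,1)[0],key=cv2.contourArea)
P=plane(C,c[:,0]+0.,.016)[:,:2].astype(np.float32); print(cv2.minAreaRect(P))
for k,hc in enumerate(cv2.findContours((l==i).astype(np.uint8),2,1)[0]):
    if 5<cv2.contourArea(hc)<2000: (u,v),r=cv2.minEnclosingCircle(hc); X=plane(C,[[u,v],[u+r,v]],.016); print("hole",u,v,r,X[0],np.linalg.norm(X[1]-X[0]))
cv2.polylines(im,[c],True,(0,0,255),1); cv2.imwrite("pics/w2a.png",im)
E
```

```text
[0.59698403 0.1231853  0.24461398] [-3.14135541e+00  9.90879081e-05  2.21049660e+00] [ 0.201  0.303  1.636 -0.     1.203 -0.438] [[277.51641518 132.47973141]]
[274.31176193 126.11431271] [ 244   83   57   92 4234]
((0.5436552166938782, 0.17504480481147766), (0.07387739419937134, 0.11276625841856003), 38.42015838623047)
hole 270.70001220703125 145.3000030517578 5.420441150665283 [0.55400681 0.15963795 0.016     ] 0.0070987466028499405
hole 259.5 100.5 1.581238865852356 [0.51001434 0.19574134 0.016     ] 0.0019966328179839574
```

View pics/w2a.png

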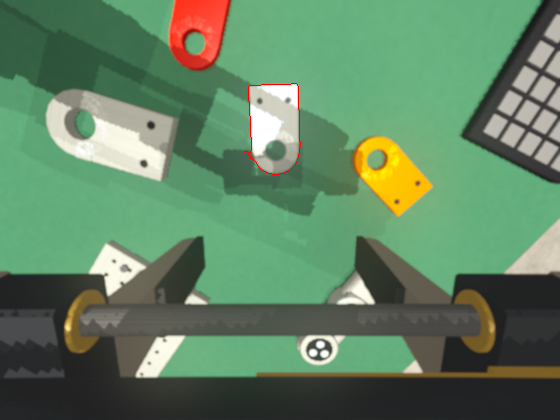

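The wrist view has the small white bracket with foot edge at row ~84 (cols 249–298), round end at (274,174), and foot holes at (260,100) and (288,100). The contour has a small spur at lower left (248,153), so I'll measure from the straight edges.

```bash
python3 - <<'E'
from h import *
import pickle
s=pickle.load(open("w2.pkl","rb")); C=cam("wrist",s); im=cv2.imread("pics/w2.png")
hsv=cv2.cvtColor(im,cv2.COLOR_BGR2HSV); m=((hsv[...,1]<75)&(hsv[...,2]>95)).astype(np.uint8)
def xs(r): c=np.where(m[r,235:315])[0]+235; return c.min(),c.max()+1
L=[];Rr=[]
for r in range(90,142,2): a,b=xs(r); L.append((a-.5,r));Rr.append((b-.5,r))
def line(p): X=plane(C,p,.016)[:,:2].astype(np.float32); v=cv2.fitLine(X,cv2.DIST_HUBER,0,.01,.01).ravel(); return v,X
vl,XL=line(L);vr,XR=line(Rr)
F=[(c,np.where(m[70:120,c])[0].min()+70-.5) for c in range(254,296,3)]; vf,XF=line(F)
B=plane(C,[(c,np.where(m[120:190,c])[0].max()+120+.5) for c in range(268,284,2)],.016)[:,:2]
az=lambda v:np.degrees(np.arctan2(v[1],v[0]))%180
print(az(vl),az(vr),az(vf))
a=np.radians((az(vl)+az(vr))/2); f=np.array([np.cos(a),np.sin(a)]); n=np.array([-f[1],f[0]])
print("width",(XR.mean(0)-XL.mean(0))@n,"len",XF.mean(0)@f-(B@f).min())
mid=(XL.mean(0)+XR.mean(0))/2@n; foot=f*(XF.mean(0)@f)+n*mid
print("az f",np.degrees(a),"foot",foot,"centre",foot-.055*f,"grasp60",foot-.06*f)
E
```

```text
128.6272 129.25842 38.713192
width -0.064165235 len 0.11338323274182155
az f 128.94281 foot [0.5116594  0.22153385] centre [0.5462293 0.1787563] grasp60 [0.5493721  0.17486742]
```

Emit:
{"method": "jog_arm", "body": {"plan": [[[0,0,0],[0,0,-0.039]],[[0,0,0],[0,0.131,0]],[[0,0,0],[0,0.131,0]],[[0,0,0],[0,0.131,0]],[[0,0,0],[0,0.131,0]],[[0,0,0],[0,0.131,0]],[[0,0,0],[0,0.13,0]],[[0,0,0],[0,0,0]],[[0,0,0],[0,0,0]],[[0,0,0],[0,0,0]]]}}

```text
clock: 5.1
position: [0.5972, 0.1249, 0.2455]
ee_rot: [3.141, -0.782, 2.255]
contact_force: [-0.7, 0.4, 0.4]
width: 0.0922
grasp_force: 0.0
```

```bash
cat >> h.py <<'E'
def goto(p,R=None):
    "shift (current tool axes) and turn to reach p,R"
    s=env.sense(); Rt=Ro.from_euler("xyz",s["ee_rot"])
    print("pos",s["position"].round(4),"q",s["joint_positions"].round(2),"F",s["contact_force"].round(1),"w",round(s["width"],4))
    print("shift",Rt.inv().apply(np.array(p)-s["position"]).round(4), "turn",(Rt.inv()*R).as_rotvec().round(4) if R is not None else "")
    return Rt
E
python3 - <<'E'
from h import *
a=np.radians(128.94); f=np.array([np.cos(a),np.sin(a),0]);u=np.array([0,0,1.])
z=(f-u)/2**.5;x=(f+u)/2**.5;R=Ro.from_matrix(np.stack([x,np.cross(z,x),z],1))
goto(np.array([.5485,.1759,.009])-.1*z,R); goto(np.array([.5485,.1759,.009]),R)
E
```

```text
pos [0.5972 0.1249 0.2455] q [-0.1   0.63  1.36  0.53  1.74 -0.85] F [-0.7  0.4  0.4] w 0.0922
shift [-0.1171 -0.0059  0.1173] turn [-0.0027  0.0038  0.0034]
pos [0.5972 0.1249 0.2455] q [-0.1   0.63  1.36  0.53  1.74 -0.85] F [-0.7  0.4  0.4] w 0.0922
shift [-0.1167 -0.0056  0.2173] turn [-0.0027  0.0038  0.0034]
```

Emit:
{"method": "jog_arm", "body": {"plan": [[[-0.023,-0.0012,0.023],[0,0,0]],[[-0.023,-0.0012,0.023],[0,0,0]],[[-0.023,-0.0012,0.023],[0,0,0]],[[-0.024,-0.0012,0.024],[0,0,0]],[[-0.024,-0.0012,0.024],[0,0,0]],[[0,0,0.02],[0,0,0]],[[0,0,0.02],[0,0,0]],[[0,0,0.02],[0,0,0]],[[0,0,0.01],[0,0,0]],[[0,0,0],[0,0,0]],[[0,0,0],[0,0,0]]]}}

```text
clock: 6.2
position: [0.562, 0.1592, 0.0308]
ee_rot: [3.14, -0.783, 2.257]
contact_force: [-0.2, -0.6, 0.1]
width: 0.092
grasp_force: 0.0
```

```bash
python3 - <<'E'
from h import *
goto(np.array([.5485,.1759,.009]))
cv2.imwrite("pics/w3.png",env.snapshot("wrist")[:,:,::-1])
E
```

```text
pos [0.562  0.1592 0.0308] q [-0.05  0.83  1.54  0.56  1.4  -1.02] F [-0.2 -0.6  0.1] w 0.092
shift [-0.0001  0.0001  0.0306] turn
```

View pics/w3.png

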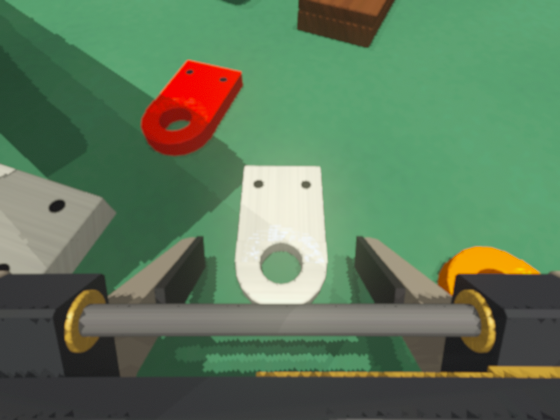

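The small white bracket (foot at row 167, bore at (281,265)) sits centred between the fingers at cols 203 and 357, with the neighbours clear. I'll go in and grip.

Emit:
{"method": "jog_arm", "body": {"plan": [[[0,0,0.01],[0,0,0]],[[0,0,0.01],[0,0,0]],[[0,0,0.01],[0,0,0]],[[0,0,0],[0,0,0]],[[0,0,0],[0,0,0]]]}}

```text
clock: 6.75
position: [0.5475, 0.1756, 0.0081]
ee_rot: [-3.141, -0.785, 2.255]
contact_force: [0.5, 0.6, -0.2]
width: 0.0918
grasp_force: 0.0
```

Emit:
{"method": "jog_arm", "body": {"plan": [[[0,0,0],[0,0,0]],[[0,0,0],[0,0,0]],[[0,0,0],[0,0,0]],[[0,0,0],[0,0,0]],[[0,0,0],[0,0,0]],[[0,0,0],[0,0,0]],[[0,0,0],[0,0,0]],[[0,0,0],[0,0,0]]], "gripper": 0.5, "newtons": 35}}

```text
clock: 7.55
position: [0.5481, 0.1754, 0.0085]
ee_rot: [3.141, -0.785, 2.255]
contact_force: [2.3, -0.1, 0.6]
width: 0.0597
grasp_force: 34.8
```

Emit:
{"method": "jog_arm", "body": {"plan": [[[0.007,0,-0.007],[0,0,0]],[[0.02,0,-0.02],[0,0,0]],[[0.025,0,-0.025],[0,0,0]],[[0.03,0,-0.03],[0,0,0]],[[0.03,0,-0.03],[0,0,0]],[[0.03,0,-0.03],[0,0,0]],[[0.015,0,-0.015],[0,0,0]],[[0,0,0],[0,0,0]],[[0,0,0],[0,0,0]]]}}

```text
clock: 8.45
position: [0.5473, 0.1753, 0.2298]
ee_rot: [-3.141, -0.784, 2.255]
contact_force: [0.4, -0.4, -2.5]
width: 0.06
grasp_force: 34.8
```

Emit:
{"method": "jog_arm", "body": {"plan": [[[0,0,0],[0,-0.131,0]],[[0,0,0],[0,-0.131,0]],[[0,0,0],[0,-0.131,0]],[[0,0,0],[0,-0.131,0]],[[0,0,0],[0,-0.131,0]],[[0,0,0],[0,-0.131,0]],[[0,0,0],[0,-0.131,0]],[[0,0,0],[0,-0.131,0]],[[0,0,0],[0,-0.131,0]],[[0,0,0],[0,-0.131,0]],[[0,0,0],[0,-0.131,0]],[[0,0,0],[0,-0.131,0]]]}}

```text
clock: 9.65
position: [0.5469, 0.1755, 0.2291]
ee_rot: [-3.139, 0.792, 2.258]
contact_force: [-1.1, 0.5, -3.5]
width: 0.0594
grasp_force: 34.9
```

```bash
cat >> h.py <<'E'
FX=np.array([np.cos(np.radians(-87.9)),np.sin(np.radians(-87.9)),0]); U=np.array([0,0,1.]); FY=np.cross(U,FX); FO=np.array([.5354,-.2176,0])
def fp(x,y,z): return FO+x*FX+y*FY+z*U
def frame(z,x): return Ro.from_matrix(np.stack([x,np.cross(z,x),z],1))
RP=frame((FX-U)/2**.5,(-FX-U)/2**.5)
E
python3 - <<'E'
from h import *
goto(fp(.0286,0,.2),RP)
E
```

```text
pos [0.5469 0.1755 0.2291] q [ 0.77  0.33  1.91 -0.88  1.17  0.55] F [-1.1  0.5 -3.5] w 0.0594
shift [-0.2037 -0.2751  0.2482] turn [0.4594 0.0066 0.4588]
```

Emit:
{"method": "jog_arm", "body": {"plan": [[[0,0,0],[0.092,0.001,0.092]],[[0,0,0],[0.092,0.001,0.092]],[[0,0,0],[0.092,0.001,0.092]],[[0,0,0],[0.092,0.001,0.092]],[[0,0,0],[0.092,0.001,0.092]],[[0,0,0],[0,0,0]],[[0,0,0],[0,0,0]]]}}

```text
clock: 10.35
position: [0.5473, 0.1748, 0.2284]
ee_rot: [-3.136, 0.784, 1.611]
contact_force: [0.4, 0.1, -2.7]
width: 0.0593
grasp_force: 34.9
```

```bash
python3 - <<'E'
from h import *
goto(fp(.0286,0,.229),RP)
E
```

```text
pos [0.5473 0.1748 0.2284] q [ 0.67  0.54  1.56 -0.6   1.58  0.8 ] F [ 0.4  0.1 -2.7] w 0.0593
shift [-0.2981 -0.0259  0.2963] turn [-0.0035 -0.0018  0.0024]
```

Emit:
{"method": "jog_arm", "body": {"plan": [[[-0.02,-0.002,0.02],[0,0,0]],[[-0.03,-0.003,0.03],[0,0,0]],[[-0.03,-0.003,0.03],[0,0,0]],[[-0.03,-0.003,0.03],[0,0,0]],[[-0.03,-0.003,0.03],[0,0,0]],[[-0.03,-0.003,0.03],[0,0,0]],[[-0.03,-0.003,0.03],[0,0,0]],[[-0.03,-0.003,0.03],[0,0,0]],[[-0.03,-0.003,0.03],[0,0,0]],[[-0.03,0,0.03],[0,0,0]],[[-0.008,0,0.008],[0,0,0]],[[0,0,0],[0,0,0]]]}}

```text
clock: 11.55
position: [0.5343, -0.2473, 0.2285]
ee_rot: [-3.139, 0.782, 1.606]
contact_force: [0.1, 1.1, -1.9]
width: 0.0594
grasp_force: 34.9
```

Emit:
{"method": "jog_arm", "body": {"plan": [[[0,0,0],[-0.003,-0.002,0.002]],[[0,0,0],[0,0,0]],[[0,0,0],[0,0,0]]]}}

```text
clock: 11.85
position: [0.5363, -0.2452, 0.2288]
ee_rot: [3.138, 0.784, 1.604]
contact_force: [-0.6, 0.2, -2.7]
width: 0.0594
grasp_force: 34.9
```

```bash
python3 - <<'E'
from h import *
goto(fp(.0286,0,.229),RP)
a=env.snapshot("scene")[:,:,::-1]; b=env.snapshot("side")[:,:,::-1]
cv2.imwrite("pics/m1.png",np.hstack([cv2.resize(a[110:270,140:290],None,fx=2.6,fy=2.6),cv2.resize(b[130:290,200:350],None,fx=2.6,fy=2.6)]))
E
```

```text
pos [ 0.5363 -0.2452  0.2288] q [ 0.01  0.31  1.93 -0.91  1.1   0.5 ] F [-0.6  0.2 -2.7] w 0.0594
shift [-0.0008  0.0002  0.0006] turn [ 0.0017 -0.0016 -0.0021]
```

View pics/m1.png

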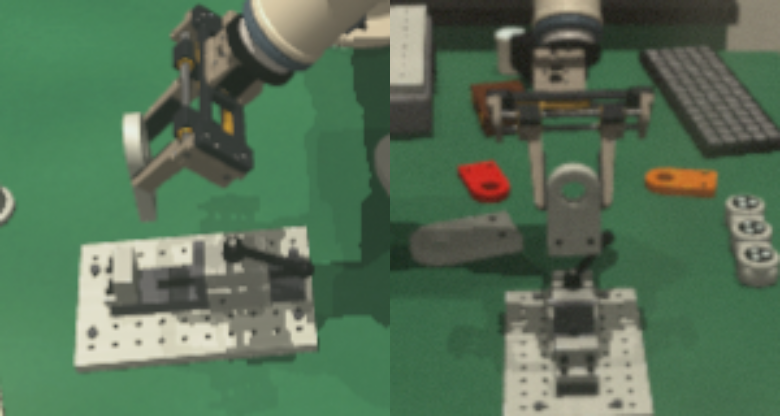

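The pair of crops shows the bracket upright above the bed. In the side view its foot edge is level at about (575,252) and centred over the bed column (~575). I'll lower it.

Emit:
{"method": "jog_arm", "body": {"plan": [[[0.01,0,0.01],[0,0,0]],[[0.018,0,0.018],[0,0,0]],[[0.018,0,0.018],[0,0,0]],[[0.018,0,0.018],[0,0,0]],[[0.012,0,0.012],[0,0,0]],[[0.008,0,0.008],[0,0,0]],[[0,0,0],[0,0,0]],[[0,0,0],[0,0,0]],[[0,0,0],[0,0,0]]]}}

```text
clock: 12.85
position: [0.5368, -0.2464, 0.111]
ee_rot: [3.135, 0.784, 1.601]
contact_force: [0.1, -0.3, -3.4]
width: 0.0596
grasp_force: 34.9
```

```bash
python3 - <<'E'
from h import *
goto(fp(.0286,0,.092),RP)
E
```

```text
pos [ 0.5368 -0.2464  0.111 ] q [ 0.01  0.5   1.99 -1.04  0.96  0.74] F [ 0.1 -0.3 -3.4] w 0.0596
shift [ 0.0136 -0.0004  0.0133] turn [ 0.0014 -0.0012 -0.0047]
```

Emit:
{"method": "jog_arm", "body": {"plan": [[[0.003,0,0.003],[0.001,-0.001,-0.005]],[[0.003,0,0.003],[0,0,0]],[[0.002,0,0.002],[0,0,0]],[[0.001,0,0.001],[0,0,0]],[[0,0,0],[0,0,0]],[[0,0,0],[0,0,0]]]}}

```text
clock: 13.45
position: [0.5362, -0.2464, 0.0975]
ee_rot: [-3.14, 0.785, 1.609]
contact_force: [0.5, -0.3, -3.5]
width: 0.0597
grasp_force: 34.9
```

Emit:
{"method": "jog_arm", "body": {"plan": [[[0.0007,0,0.0007],[0,0,0]],[[0.0007,0,0.0007],[0,0,0]],[[0,0,0],[0,0,0]],[[0,0,0],[0,0,0]]]}}

```text
clock: 13.85
position: [0.5362, -0.2464, 0.0955]
ee_rot: [-3.14, 0.785, 1.609]
contact_force: [-0.0, 0.7, -2.6]
width: 0.0595
grasp_force: 34.9
```

Emit:
{"method": "jog_arm", "body": {"plan": [[[0.0007,0,0.0007],[0,0,0]],[[0,0,0],[0,0,0]],[[0,0,0],[0,0,0]]]}}

```text
clock: 14.15
position: [0.5362, -0.2464, 0.0945]
ee_rot: [-3.14, 0.785, 1.609]
contact_force: [0.5, -0.2, -2.0]
width: 0.0597
grasp_force: 34.9
```

Emit:
{"method": "jog_arm", "body": {"plan": [[[0.0007,0,0.0007],[0,0,0]],[[0,0,0],[0,0,0]],[[0,0,0],[0,0,0]]]}}

```text
clock: 14.45
position: [0.5362, -0.2464, 0.0935]
ee_rot: [-3.14, 0.785, 1.609]
contact_force: [-0.1, 0.3, -1.3]
width: 0.0592
grasp_force: 34.9
```

Emit:
{"method": "jog_arm", "body": {"plan": [[[0.0004,0,0.0004],[0,0,0]],[[0,0,0],[0,0,0]],[[0,0,0],[0,0,0]]]}}

```text
clock: 14.75
position: [0.5362, -0.2464, 0.0929]
ee_rot: [-3.14, 0.785, 1.609]
contact_force: [0.2, -0.6, -2.4]
width: 0.0594
grasp_force: 34.9
```

Emit:
{"method": "jog_arm", "body": {"plan": [[[0.0004,0,0.0004],[0,0,0]],[[0,0,0],[0,0,0]],[[0,0,0],[0,0,0]]]}}

```text
clock: 15.05
position: [0.5363, -0.2465, 0.0928]
ee_rot: [-3.14, 0.786, 1.609]
contact_force: [-1.0, 1.1, 2.8]
width: 0.0597
grasp_force: 34.8
```

The foot touches the bed: Fz went from about −2.5 to +2.8 N. Releasing.

Emit:
{"method": "jog_arm", "body": {"plan": [[[0,0,0],[0,0,0]],[[0,0,0],[0,0,0]],[[0,0,0],[0,0,0]],[[0,0,0],[0,0,0]],[[0,0,0],[0,0,0]],[[0,0,0],[0,0,0]]], "gripper": 1}}

```text
clock: 15.65
position: [0.5362, -0.2464, 0.0924]
ee_rot: [-3.14, 0.785, 1.609]
contact_force: [0.6, 0.1, 0.2]
width: 0.0922
grasp_force: 0.0
```

Emit:
{"method": "jog_arm", "body": {"plan": [[[0,0,-0.005],[0,0,0]],[[0,0,-0.01],[0,0,0]],[[0,0,-0.02],[0,0,0]],[[0,0,-0.025],[0,0,0]],[[0,0,-0.03],[0,0,0]],[[0,0,-0.03],[0,0,0]],[[0,0,-0.03],[0,0,0]],[[0,0,0],[0,0,0]],[[0,0,0],[0,0,0]]]}}

```text
clock: 16.55
position: [0.5327, -0.1399, 0.1988]
ee_rot: [-3.141, 0.785, 1.609]
contact_force: [-0.2, 0.1, 0.7]
width: 0.0915
grasp_force: 0.0
```

```bash
python3 - <<'E'
from h import *
import pickle
s=env.sense();w=env.snapshot("wrist")[:,:,::-1];pickle.dump(s,open("w4.pkl","wb"));cv2.imwrite("pics/w4.png",w)
a=env.snapshot("scene")[:,:,::-1]; b=env.snapshot("side")[:,:,::-1]
cv2.imwrite("pics/m2.png",np.hstack([cv2.resize(a[150:270,140:290],None,fx=2.6,fy=2.6),cv2.resize(b[170:290,200:350],None,fx=2.6,fy=2.6)]))
R=frame(-U,-FX); goto(fp(-.13,-.008,.20),R); print(proj(cam("wrist",s),[fp(.0286,0,.035),fp(.0286,0,.145)]))
E
```

```text
pos [ 0.5317 -0.1411  0.1976] q [ 0.21  0.37  1.93 -0.85  1.18  0.65] F [-0.   0.4 -0.4] w 0.092
shift [ 0.0361 -0.0071 -0.0394] turn [-0.003   0.7853  0.001 ]
[[279.73906697 157.9885164 ]
 [279.6183583  241.98761443]]
```

View pics/m2.png

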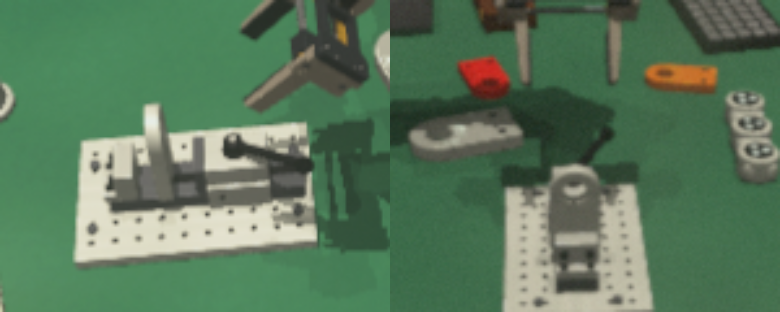

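The two crops show the bracket standing freely between the jaws: scene crop (155,150), clear of the fixed jaw and pad on both sides; side crop (575,215), upright. Next I shut the gripper, point the tool down and go behind the jaw.

Emit:
{"method": "jog_arm", "body": {"plan": [[[0,0,0],[0,0.131,0]],[[0,0,0],[0,0.131,0]],[[0,0,0],[0,0.131,0]],[[0,0,0],[0,0.131,0]],[[0,0,0],[0,0.131,0]],[[0,0,0],[-0.003,0.13,0]],[[0.02,0,0],[0,0,0]],[[0.02,-0.005,0],[0,0,0]],[[0.009,-0.005,0],[0,0,0]],[[0,0,0],[0,0,0]],[[0,0,0],[0,0,0]]], "gripper": 0, "newtons": 30}}

```text
clock: 17.8
position: [0.5205, -0.0921, 0.1982]
ee_rot: [3.14, 0.0, 1.609]
contact_force: [0.1, -0.6, -0.7]
width: 0.006
grasp_force: 0.0
```

```bash
python3 - <<'E'
from h import *
R=frame(-U,-FX); goto(fp(-.125,-.010,.05),R)
s=env.sense();w=env.snapshot("wrist")[:,:,::-1];print(env.sense()["width"])
E
```

```text
pos [ 0.5205 -0.0921  0.1982] q [-0.18  0.22  1.86 -0.    1.06 -0.22] F [ 0.1 -0.6 -0.7] w 0.006
shift [-9.000e-04  1.000e-04  1.482e-01] turn [0.0013 0.0004 0.0013]
0.0020659170728801086
```

Emit:
{"method": "jog_arm", "body": {"plan": [[[0,0,0.02],[0,0,0]],[[0,0,0.03],[0,0,0]],[[0,0,0.03],[0,0,0]],[[0,0,0.03],[0,0,0]],[[0,0,0.025],[0,0,0]],[[0,0,0.013],[0,0,0]],[[0,0,0],[0,0,0]],[[-0.01,0,0],[0,0,0]],[[-0.01,0,0],[0,0,0]],[[-0.004,0,0],[0,0,0]],[[0,0,0],[0,0,0]]]}}

```text
clock: 18.95
position: [0.5224, -0.1169, 0.0514]
ee_rot: [3.138, 0.001, 1.607]
contact_force: [-0.2, -0.6, -0.3]
width: 0.0005
grasp_force: 0.0
```

Emit:
{"method": "jog_arm", "body": {"plan": [[[-0.003,0,0],[0,0,0]],[[-0.003,0,0],[0,0,0]],[[-0.003,0,0],[0,0,0]],[[-0.003,0,0],[0,0,0]],[[-0.003,0,0],[0,0,0]]]}}

```text
clock: 19.45
position: [0.5223, -0.1299, 0.0506]
ee_rot: [3.14, -0.002, 1.608]
contact_force: [-0.7, 8.6, 3.7]
width: 0.0002
grasp_force: 3.7
```

Emit:
{"method": "jog_arm", "body": {"plan": [[[-0.003,0,0],[0,0,0]],[[-0.003,0,0],[0,0,0]],[[-0.003,0,0],[0,0,0]],[[-0.002,0,0],[0,0,0]],[[-0.002,0,0],[0,0,0]],[[-0.0015,0,0],[0,0,0]],[[-0.0015,0,0],[0,0,0]],[[-0.0015,0,0],[0,0,0]],[[-0.0015,0,0],[0,0,0]],[[-0.0015,0,0],[0,0,0]],[[-0.0015,0,0],[0,0,0]],[[-0.0015,0,0],[0,0,0]]]}}

```text
clock: 20.65
position: [0.5232, -0.153, 0.0507]
ee_rot: [3.14, -0.002, 1.608]
contact_force: [-0.3, 9.0, 4.5]
width: 0.0002
grasp_force: 4.5
```

Emit:
{"method": "jog_arm", "body": {"plan": [[[-0.0015,0,0],[0,0,0]],[[-0.0015,0,0],[0,0,0]],[[-0.0015,0,0],[0,0,0]],[[-0.0015,0,0],[0,0,0]],[[-0.0015,0,0],[0,0,0]],[[-0.0015,0,0],[0,0,0]]]}}

```text
clock: 21.25
position: [0.5235, -0.162, 0.0506]
ee_rot: [3.14, -0.002, 1.608]
contact_force: [-0.3, 8.3, 5.1]
width: 0.0004
grasp_force: 4.5
```

```bash
python3 - <<'E'
from h import *
goto(fp(-.046,-.010,.05),frame(-U,-FX))
a=env.snapshot("scene")[:,:,::-1]; b=env.snapshot("side")[:,:,::-1]
cv2.imwrite("pics/m3.png",np.hstack([cv2.resize(a[150:270,140:290],None,fx=2.6,fy=2.6),cv2.resize(b[170:290,200:350],None,fx=2.6,fy=2.6)]))
E
```

```text
pos [ 0.5235 -0.162   0.0506] q [-0.3   0.45  1.92  0.    0.77 -0.34] F [-0.3  8.3  5.1] w 0.0004
shift [-0.01   -0.0001  0.0006] turn [ 0.0014 -0.002   0.0001]
```

View pics/m3.png

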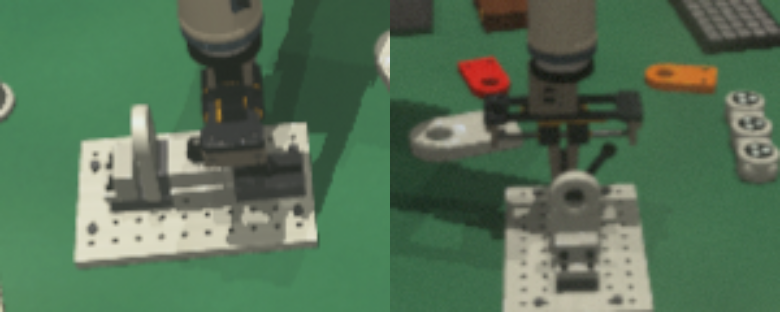

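The pair of crops shows the bracket still upright and being carried by the pad, now close to the fixed jaw (scene crop (140,145)). The lever still points back at (600,155) in the side crop. I'll push on in small steps and watch the force.

Emit:
{"method": "jog_arm", "body": {"plan": [[[-0.0015,0,0],[0,0,0]],[[-0.0015,0,0],[0,0,0]],[[-0.0015,0,0],[0,0,0]],[[-0.001,0,0],[0,0,0]],[[-0.001,0,0],[0,0,0]],[[0,0,0],[0,0,0]]]}}

```text
clock: 21.95
position: [0.5237, -0.1686, 0.0507]
ee_rot: [3.14, -0.002, 1.608]
contact_force: [-0.6, 8.5, 4.8]
width: 0.0003
grasp_force: 3.9
```

Emit:
{"method": "jog_arm", "body": {"plan": [[[-0.0007,0,0],[0,0,0]],[[-0.0007,0,0],[0,0,0]],[[0,0,0],[0,0,0]]]}}

```text
clock: 22.25
position: [0.5238, -0.1699, 0.0507]
ee_rot: [3.14, -0.002, 1.608]
contact_force: [-0.0, 7.7, 4.7]
width: 0.0
grasp_force: 4.0
```

Emit:
{"method": "jog_arm", "body": {"plan": [[[-0.0007,0,0],[0,0,0]],[[-0.0007,0,0],[0,0,0]],[[0,0,0],[0,0,0]]]}}

```text
clock: 22.55
position: [0.5238, -0.1708, 0.0507]
ee_rot: [3.14, -0.003, 1.607]
contact_force: [0.5, 10.5, 5.8]
width: 0.0007
grasp_force: 5.7
```

Emit:
{"method": "jog_arm", "body": {"plan": [[[-0.0005,0,0],[0,0,0]],[[-0.0005,0,0],[0,0,0]],[[0,0,0],[0,0,0]]]}}

```text
clock: 22.85
position: [0.5238, -0.1709, 0.0507]
ee_rot: [3.14, -0.004, 1.607]
contact_force: [1.2, 17.1, 7.3]
width: 0.0005
grasp_force: 8.4
```

Emit:
{"method": "jog_arm", "body": {"plan": [[[-0.0005,0,0],[0,0,0]],[[0,0,0],[0,0,0]],[[0,0,0],[0,0,0]]]}}

```text
clock: 23.15
position: [0.5238, -0.171, 0.0506]
ee_rot: [3.141, -0.005, 1.607]
contact_force: [2.0, 19.1, 6.5]
width: 0.0003
grasp_force: 9.6
```

The jaw is hard closed: it stopped moving and the force rose to 19 N at a back-face position of about −36.5 mm, matching the expected −36. I'll retreat and set up for the lever.

Emit:
{"method": "jog_arm", "body": {"plan": [[[0.01,0,0],[0,0,0]],[[0.02,0,0],[0,0,0]],[[0.015,0,-0.02],[0,0,0]],[[0,0,-0.03],[0,0,0]],[[0,0,-0.03],[0,0,-0.13]],[[0,0,-0.02],[0,0,-0.13]],[[0,0,0],[0,0,-0.13]],[[0,0,0],[0,0,-0.13]],[[0,0,0],[0,0,-0.13]],[[0,0,0],[0,0,-0.13]],[[0,0,0],[0,0,-0.13]],[[0,0,0],[0,0,-0.11]]]}}

```text
clock: 24.35
position: [0.522, -0.1291, 0.1504]
ee_rot: [3.141, 0.001, 2.633]
contact_force: [0.2, -0.0, 0.3]
width: 0.0003
grasp_force: 0.0
```

```bash
cat >> h.py <<'E'
def push(A,gap,z=.085,rad=.085,ax=(-.0015,.001)):
    A=np.radians(A); r=np.array([np.cos(A),np.sin(A)]);t=np.array([np.sin(A),-np.cos(A)])
    p=np.array(ax)+rad*r-(.02+gap)*t; return fp(p[0],p[1],z),frame(-U,-(t[0]*FX+t[1]*FY))
E
python3 - <<'E'
from h import *
p,R=push(148.6,.015); goto(p,R)
# arc increments of the pusher per 7.5 deg, in tool axes
a,Ra=push(148.6,0);b,Rb=push(141.1,0); print(Ra.inv().apply(b-a),(Ra.inv()*Rb).as_rotvec())
# where is the knob now? dark blob in scene near prediction
im=env.snapshot("scene"); g=cv2.cvtColor(im,cv2.COLOR_RGB2GRAY); C=cam("scene")
hub=fp(-.0015,.001,.095); kn=fp(-.078,.047,.097); P=proj(C,[hub,kn]).round(1); print(P)
for q in P: u,v=q.astype(int); w=g[v-5:v+6,u-5:u+6]; yy,xx=np.where(w<70); print(len(xx),u-5+xx.mean() if len(xx) else 0,v-5+yy.mean() if len(xx) else 0)
E
```

```text
pos [ 0.522  -0.1291  0.1504] q [-0.25  0.29  1.88  0.    0.97 -1.31] F [ 0.2 -0.   0.3] w 0.0003
shift [-0.0201  0.0161  0.0654] turn [0.0005 0.0014 0.0033]
[-0.01126583  0.00188334  0.        ] [0.         0.         0.13089969]
[[211.4 204.3]
 [239.6 214.3]]
33 212.5151515151515 207.3030303030303
101 239.25742574257427 214.45544554455446
```

Emit:
{"method": "jog_arm", "body": {"plan": [[[-0.01,0.008,0],[0,0,0.003]],[[-0.01,0.008,0],[0,0,0]],[[0,0,0.02],[0,0,0]],[[0,0,0.025],[0,0,0]],[[0,0,0.02],[0,0,0]],[[0,0,0],[0,0,0]],[[-0.004,0,0],[0,0,0]],[[-0.004,0,0],[0,0,0]],[[-0.004,0,0],[0,0,0]],[[-0.002,0,0],[0,0,0]],[[0,0,0],[0,0,0]]]}}

```text
clock: 25.5
position: [0.5603, -0.1322, 0.0861]
ee_rot: [3.14, 0.002, 2.625]
contact_force: [0.3, 0.0, 0.9]
width: 0.0001
grasp_force: 0.0
```

Emit:
{"method": "jog_arm", "body": {"plan": [[[-0.0056,0.0011,0],[0,0,0.0654]],[[-0.0056,0.0011,0],[0,0,0.0654]],[[-0.0056,0.0011,0],[0,0,0.0654]],[[-0.0056,0.0011,0],[0,0,0.0654]],[[0,0,0],[0,0,0]]]}}

```text
clock: 26.0
position: [0.5809, -0.1414, 0.0858]
ee_rot: [3.14, 0.002, 2.362]
contact_force: [-0.7, 0.2, -0.6]
width: 0.0006
grasp_force: 0.0
```

```bash
python3 - <<'E'
from h import *
p,R=push(133.6,0); goto(p,R)
E
```

```text
pos [ 0.5809 -0.1414  0.0858] q [-0.24  0.46  1.8   0.    0.88 -1.03] F [-0.7  0.2 -0.6] w 0.0006
shift [-0.0003  0.0005  0.0008] turn [ 0.0015  0.0015 -0.0062]
```

Emit:
{"method": "jog_arm", "body": {"plan": [[[-0.0056,0.0011,0],[0,0,0.0654]],[[-0.0056,0.0011,0],[0,0,0.0654]],[[-0.0056,0.0011,0],[0,0,0.0654]],[[-0.0056,0.0011,0],[0,0,0.0654]],[[-0.0056,0.0011,0],[0,0,0.0654]],[[-0.0056,0.0011,0],[0,0,0.0654]],[[-0.0056,0.0011,0],[0,0,0.0654]],[[-0.0056,0.0011,0],[0,0,0.0654]],[[-0.0056,0.0011,0],[0,0,0.0654]],[[-0.0056,0.0011,0],[0,0,0.0654]],[[0,0,0],[0,0,0]]]}}

```text
clock: 27.1
position: [0.6162, -0.1847, 0.0857]
ee_rot: [3.14, 0.0, 1.71]
contact_force: [-0.1, -0.4, -0.3]
width: 0.0001
grasp_force: 0.0
```

```bash
cat >> h.py <<'E'
def knob(ax=(-.0015,.001)):
    "darkness along candidate lever angles, scene+side cameras"
    out={}
    for n in("scene","side"):
        g=cv2.GaussianBlur(cv2.cvtColor(env.snapshot(n),cv2.COLOR_RGB2GRAY),(3,3),0); A=np.arange(45,156,5)
        P=proj(cam(n),[fp(ax[0]+.088*np.cos(a),ax[1]+.088*np.sin(a),.097) for a in np.radians(A)])
        out[n]=[(int(a),int(g[int(round(v)),int(round(u))])) for a,(u,v) in zip(A,P)]
    return out
E
python3 - <<'E'
from h import *
p,R=push(96.1,0); goto(p,R); print(knob())
E
```

```text
pos [ 0.6162 -0.1847  0.0857] q [-0.29  0.52  1.69  0.    0.93 -0.43] F [-0.1 -0.4 -0.3] w 0.0001
shift [0.0003 0.0015 0.0007] turn [ 0.0018  0.0003 -0.0042]
{'scene': [(45, 95), (50, 94), (55, 92), (60, 84), (65, 63), (70, 59), (75, 86), (80, 93), (85, 78), (90, 54), (95, 53), (100, 55), (105, 51), (110, 62), (115, 60), (120, 70), (125, 71), (130, 65), (135, 71), (140, 61), (145, 47), (150, 67), (155, 85)], 'side': [(45, 92), (50, 103), (55, 72), (60, 62), (65, 60), (70, 64), (75, 75), (80, 84), (85, 59), (90, 47), (95, 42), (100, 44), (105, 49), (110, 48), (115, 49), (120, 60), (125, 64), (130, 71), (135, 81), (140, 92), (145, 94), (150, 93), (155, 93)]}
```

Emit:
{"method": "jog_arm", "body": {"plan": [[[-0.0056,0.0016,0],[0,0,0.0654]],[[-0.0056,0.0016,0],[0,0,0.0654]],[[-0.0056,0.0012,0],[0,0,0.0654]],[[-0.0056,0.0011,0],[0,0,0.0654]],[[-0.0056,0.0011,0],[0,0,0.0654]],[[-0.0056,0.0011,0],[0,0,0.0654]],[[-0.0056,0.0011,0],[0,0,0.0654]],[[-0.0056,0.0011,0],[0,0,0.0654]],[[0,0,0],[0,0,0]],[[0,0,0],[0,0,0]]]}}

```text
clock: 28.2
position: [0.6218, -0.229, 0.0857]
ee_rot: [3.14, -0.001, 1.189]
contact_force: [-0.2, 0.1, -0.0]
width: 0.0006
grasp_force: 0.0
```

Emit:
{"method": "jog_arm", "body": {"plan": [[[-0.0028,0.0005,0],[0,0,0.0327]],[[-0.0028,0.0005,0],[0,0,0.0327]],[[0,0,0],[0,0,0]],[[0,0,0],[0,0,0]]]}}

```text
clock: 28.6
position: [0.6207, -0.2348, 0.0857]
ee_rot: [3.14, -0.001, 1.121]
contact_force: [-0.6, -0.3, -0.3]
width: 0.0009
grasp_force: 0.0
```

```bash
python3 - <<'E'
from h import *
p,R=push(60,0); goto(p,R)
E
```

```text
pos [ 0.6207 -0.2348  0.0857] q [-0.36  0.55  1.65  0.    0.95  0.08] F [-0.6 -0.3 -0.3] w 0.0009
shift [-0.003   0.0015  0.0007] turn [ 0.0016 -0.0007  0.0374]
```

Emit:
{"method": "jog_arm", "body": {"plan": [[[-0.0015,0.001,0],[0,0,0.019]],[[-0.0015,0.0005,0],[0,0,0.019]],[[0,0,0],[0,0,0]]]}}

```text
clock: 28.9
position: [0.6209, -0.2361, 0.0856]
ee_rot: [-3.141, -0.004, 1.081]
contact_force: [1.0, 10.4, 2.3]
width: 0.0004
grasp_force: 4.7
```

Emit:
{"method": "jog_arm", "body": {"plan": [[[-0.001,0,0],[0,0,0]],[[-0.001,0,0],[0,0,0]],[[0,0,0],[0,0,0]]]}}

```text
clock: 29.2
position: [0.6206, -0.2365, 0.0856]
ee_rot: [-3.142, -0.006, 1.081]
contact_force: [4.3, 16.6, 1.4]
width: 0.0003
grasp_force: 8.0
```

Emit:
{"method": "jog_arm", "body": {"plan": [[[-0.001,0,0],[0,0,0]],[[-0.001,0,0],[0,0,0]],[[0,0,0],[0,0,0]]]}}

```text
clock: 29.5
position: [0.6205, -0.2369, 0.0857]
ee_rot: [3.141, -0.008, 1.081]
contact_force: [6.0, 22.7, 1.7]
width: 0.0005
grasp_force: 11.3
```

The lever is against its stop: the force rose to 23 N with the pusher within 1.5 mm of the predicted 60° position. Backing off and checking by numbers.

Emit:
{"method": "jog_arm", "body": {"plan": [[[0.005,0,0],[0,0,0]],[[0.015,0,0],[0,0,0]],[[0.01,0,-0.02],[0,0,0]],[[0,0,-0.04],[0,0,0]],[[0.03,0,-0.04],[0,0,0]],[[0.04,0,-0.03],[0,0,0]],[[0.04,0,0],[0,0,0]],[[0.04,0,0],[0,0,0]],[[0.04,0,0],[0,0,0]],[[0.03,0,0],[0,0,0]],[[0,0,0],[0,0,0]]]}}

```text
clock: 30.6
position: [0.7375, -0.0167, 0.2156]
ee_rot: [3.14, -0.002, 1.086]
contact_force: [-0.1, -0.3, 0.0]
width: 0.0005
grasp_force: 0.0
```

```bash
python3 - <<'E'
from h import *
s=env.sense(); print(s["position"],s["contact_force"].round(1))
k=knob(); print(k)
before={n:cv2.imread(f"pics/{n}0.png") for n in("scene","side")}
for n in before:
    im=env.snapshot(n); C=cam(n); cv2.imwrite(f"pics/{n}_end.png",im[:,:,::-1])
    g=cv2.cvtColor(im,cv2.COLOR_RGB2GRAY).astype(int); g0=cv2.cvtColor(before[n],cv2.COLOR_BGR2GRAY).astype(int)
    hsv=cv2.cvtColor(im,cv2.COLOR_RGB2HSV)
    # bracket: bright/grey blob vs green above the jaws: project expected outline and list saturation
    for nm,X in dict(top=fp(.052,0,.141),right=fp(.052,.025,.11),left=fp(.052,-.025,.11),bore=fp(.052,0,.115),above=fp(.052,0,.155)).items():
        u,v=proj(C,[X])[0].round().astype(int); print(n,nm,(u,v),"rgb",im[v,u].tolist())
    # bystanders unchanged?
    for nm,X in dict(scanner=[.785,.039,.03],case=[.5,.45,.03],bushing=[.377,-.467,.03]).items():
        u,v=proj(C,[X])[0].round().astype(int); print(n,nm,(u,v),"diff",abs(g-g0)[v-12:v+12,u-12:u+12].mean().round(1))
E
```

```text
[ 0.73747653 -0.0167176   0.2155927 ] [-0.1 -0.3  0. ]
{'scene': [(45, 96), (50, 95), (55, 68), (60, 58), (65, 54), (70, 60), (75, 92), (80, 97), (85, 98), (90, 103), (95, 102), (100, 98), (105, 100), (110, 98), (115, 99), (120, 81), (125, 91), (130, 110), (135, 104), (140, 88), (145, 60), (150, 84), (155, 105)], 'side': [(45, 192), (50, 124), (55, 50), (60, 49), (65, 58), (70, 80), (75, 84), (80, 86), (85, 83), (90, 81), (95, 79), (100, 77), (105, 70), (110, 61), (115, 66), (120, 74), (125, 78), (130, 79), (135, 79), (140, 78), (145, 65), (150, 55), (155, 54)]}
scene top (np.int64(189), np.int64(195)) rgb [230, 234, 217]
scene right (np.int64(191), np.int64(209)) rgb [112, 112, 99]
scene left (np.int64(191), np.int64(195)) rgb [229, 232, 216]
scene bore (np.int64(191), np.int64(201)) rgb [215, 214, 191]
scene above (np.int64(188), np.int64(191)) rgb [190, 196, 169]
scene scanner (np.int64(311), np.int64(288)) diff 24.7
scene case (np.int64(439), np.int64(196)) diff 0.7
scene bushing (np.int64(133), np.int64(183)) diff 3.1
side top (np.int64(271), np.int64(239)) rgb [193, 191, 168]
side right (np.int64(280), np.int64(248)) rgb [96, 97, 87]
side left (np.int64(263), np.int64(248)) rgb [92, 90, 80]
side bore (np.int64(271), np.int64(247)) rgb [37, 41, 33]
side above (np.int64(271), np.int64(235)) rgb [44, 66, 49]
side scanner (np.int64(339), np.int64(218)) diff 17.1
side case (np.int64(263), np.int64(172)) diff 2.1
side bushing (np.int64(212), np.int64(315)) diff 4.4
```

The knob reads dark at 55–65° in both cameras, so the lever is locked. In the side view the bracket top, sides and bore are all where expected against the fixed jaw. The case and bushing are unchanged. The scanner's image difference comes from the gripper now hovering above it at z 0.22, well over its 36 mm height. Handing in.

```bash
python3 -c "
from cell import env
print(env.close_job())"
```

```text
the job is handed in; nothing more can be done
None
```

The bracket stands upright on its foot, closed between both jaws with the lever locked at its stop, and I handed the job in at about 31 s on the clock; the scanner, case and bushing were never touched, though the final image check of the scanner was blocked by the gripper above it.

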